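# Work a tight connector nest out of its soldering fixture

## Task

The grey connector nest sits tightly in the soldering fixture, under the toe of a swing clamp. Turn the clamp knob about a quarter turn counter-clockwise (seen from above) so that the toe swings well off the nest; then take the nest by its square post and rock it clearly side to side while it is still in its pocket, first away from the clamp and then towards it, until it frees. Finish holding it in the gripper, still and upright, one to two centimetres clear of the fixture, straight above its pocket, with the clamp left open and the things standing around it left where they are.

Things in the scene. Friction and masses are not known exactly. Their poses are not given: they have to be found in the camera images.
- fixture: Aluminium soldering fixture fixed to the bench: plate 100 mm (x) by 180 mm (y), 12 mm thick. Origin on the bench right under the middle of the nest's pocket, z up; the plate spans y = -130 to +50 mm. At y = +22 and -22 mm a fixed pad (+x side) and a sprung jaw (-x side) squeeze the nest; they and all pocket walls end 26 to 28 mm above the bench. The clamp's axis is at y = -88 mm.
- pocket (a point): Middle of the pocket's floor, 12 mm above the bench, axes as fixture. The pocket is 30 mm (x) by 66 mm (y), 14 mm deep. Pulling the nest straight out takes some 70 N; leaned about the x axis, alternately to each side, its ends climb in turn a few mm at a time. It is free once its whole underside is 26 mm above the bench.
- nest_grip (a point): The nest: grey plastic block 30 (x) by 60 (y) by 28 mm high, 0.2 to 0.35 kg, with an aluminium post 20 by 20 mm rising 75 mm from the middle of its top. This point, the place to grip, is on the post's axis, 83 mm above the underside, 20 mm below the post's top. z up along the post, axes as the fixture's at the start. With 3 mm of room at each end (y) it can lean up to about 0.17 rad each way.
- nest_foot (a point): Centre of the nest's underside, same axes as nest_grip. 12 mm above the bench when seated; the block's top is then 40 mm and the post's top 115 mm above the bench.
- clamp (a joint): Swing clamp's angle in rad: at 0 its toe points along the fixture's +y, over the nest's end and 3 mm above it; grows counter-clockwise seen from above; at 1.57 the toe points along the fixture's -x, well clear. Stops at -0.2 and 1.7; starts between -0.15 and 0.15; stays where it is left (friction about 0.06 N m).
- clamp_grip (a point): Middle of the clamp's knob, on its vertical axis, 75 mm above the bench; the frame turns with it. The knob is an upright black bar 40 mm long (its y, the toe's direction), 12 mm thick (its x), 24 mm high. Below it a hub 20 mm across, and the steel toe, 14 mm wide, reaching 70 mm from the axis, 43 to 51 mm above the bench.
- barrel1_mid (a point): Bystander: black connector barrel standing on the bench, 21 mm across, 56 mm high; its centre.
- barrel2_mid (a point): Bystander: a second such barrel; its centre.
- flux_mid (a point): Bystander: amber flux bottle, 42 mm across, 85 mm high; its centre.
- tray: Bystander: open black tray of brass pins, 90 by 120 mm, 28 mm high; centre of its underside.
Mind the look-alikes: they are no part of the job. Leave any green look-alike of the part that bears nest_grip alone.

How it is judged:
On the way, in this order (a step that is already met when the one before it is completed fails the run):
1. the clamp is turned about a quarter turn (over 1.1 rad) while the nest is still seated (value of joint clamp above 1.1 rad and z of nest_foot in the frame of fixture below 0.016 m), for 0.1 s.
2. still in its pocket, the nest leans away from the clamp by more than 0.06 rad (angle between nest_grip's own z axis and vertical above 0.06 rad and y of nest_grip in the frame of fixture above 0.002 m and z of nest_foot in the frame of fixture below 0.026 m), for 0.05 s.
3. still in its pocket, the nest leans towards the clamp by more than 0.06 rad (angle between nest_grip's own z axis and vertical above 0.06 rad and y of nest_grip in the frame of fixture below -0.002 m and z of nest_foot in the frame of fixture below 0.026 m), for 0.05 s.
At the end, for the whole second after the job is handed in: The gripper alone holds the nest: no contact with the fixture, under 20 mm/s, within 0.17 rad of upright, underside 31 to 61 mm above the bench (5 to 35 mm over the pocket walls), within 25 mm sideways of the pocket centre; clamp open by over 1.0 rad (z of nest_foot in the frame of fixture between 0.031 and 0.061 m and horizontal distance between nest_foot and fixture below 0.025 m and angle between nest_grip's own z axis and vertical below 0.17 rad and contact force between the fingers and nest above 1 N and contact force between nest and fixture below 0.2 N and linear speed of nest below 0.02 m/s and value of joint clamp above 1 rad); the arm keeps its last pose, push and grip.
It fails at once if a bystander is moved by more than 20 mm or knocked over (distance of any of barrel1_mid, barrel2_mid, flux_mid, tray from where it was at the start of the episode above 0.02 m).
It also fails if it takes over 54 s, if anything falls off the work surface, if the arm or the gripper's body presses on something with over 40 N, if the wrist force passes 120 N, or if a joint passes its speed limit or range.

## Robot

A 6-joint arm with a two-finger parallel gripper is mounted at the origin on the work surface. World frame = base frame: x ahead of the robot, y to its left, z up, the work surface at z = 0. Lengths are in m, angles in rad, forces in N, time in s.
With the tool pointing down it reaches from about 0.4 to 0.825 m from the base axis. Payload 7 kg.
Tool frame: the origin (TCP) lies on the centre line of the jaws, within the pads' length; the fingertips stand 11 mm ahead of it and the grasp point (between the pads) lies 8 mm behind it (robot.tips_ahead is the y of the fingertips in the tool frame, in m); y points along the fingers, x is the direction in which the jaws open and shut, and the axes are right-handed (so a half turn about y gives the same grasp; the last joint's range is limited). The gripper opens to 85 mm and grips with 20 to 120 N. Pads are 22 mm wide; open, the fingers measure 114 mm over their backs; the gripper's body (76 mm by 85 mm) begins 54 mm behind the grasp point. The pads swing forward as they close: fully open they stand 13 mm farther back than shut.
Start: joints at [1.439, 0.359, 0.012, 0, -1.224, -0.288], TCP at [0.275, 0.616, 0.242] pointing down, gripper open.
Joint ranges: [-3.07, 3.07], [-1.43, 2.12], [-1.02, 1.25], [-3.03, 1.67], [-3.05, -0], [-3.03, 3.03]. Speed limits (rad/s): [2.39, 2.39, 3.01, 3.14, 3.14, 3.14].

## Interface

Orientations are given as [roll, pitch, yaw] about the fixed x, y, z axes, in that order (R = Rz(yaw) Ry(pitch) Rx(roll)).
In Python, from cell import robot gives the robot as it stands.
- The arm moves only by the tool move_arm, never from a script. Its argument "deltas" is a list of rows, each a list of 4 numbers: the shift along the tool's x, y, z in mm, then the turn about the tool's y in rad. A call has exactly 8 rows; each row is the pose to reach, as a shift and turn from the pose commanded when the call began, along the tool's axes at that moment; what a row does not reach only later rows make up. A row lasts 1/8 s, in which the tool goes at most 62.5 mm and 10.7 degrees, less where a joint would pass 70% of its speed; a pose out of reach is approached as far as the arm can. A call with a gripper value outside its range is refused whole. "gripper" is the gripper command: -1 is shut, 1 is fully open, values between are in proportion, set as the call begins (left out, the last holds). The fingers move at their own pace and stop on an object; "squeeze" is the grip in N (left out, the last holds). Time passes only in rows, so rows that repeat a pose let the fingers close, or fill a call up. It gives the time, the measured TCP pose, the force and the opening at its end, in the units of the state.
- robot.get_state(): the state, without advancing time (a new reading comes with each control period).
- robot.grab_frame(name): name is "scene" or "top"; returns the picture (480x640x3 uint8, red, green, blue); there is no depth.
- robot.get_calibration(name): a dict with "fx", "fy", "cx", "cy" (pixels), "dist_coeffs" ([k1, k2, p1, p2, k3] as OpenCV has them; the pictures are not rectified), "world_from_camera" (4x4, takes a point from camera to world coordinates). Camera axes: x right, y down, z forward; pixel columns grow to the right and rows downward; lengths in m; the calibration is good to about 2 mm. A picture is of the moment at which its call begins. get_calibration takes no time and is no camera call.
- robot.finish_job(): hands the job in, once; it reports no verdict.
Trained networks look in the newest picture that a camera, given by its name, has taken for a name from the list of things; names that differ only in an ending like _2 or _b are one class to them, and where a whole thing is asked for, a point or a joint stands for the part that bears it (a point fixed in the world has none). Each returns a list of dicts, best first, with "p" (0 to 1); they miss things now and then, are a little off and sometimes report something else, mostly with a low value. They report only what shows in the picture. A call takes as long as a camera call. They do not tell look-alikes from the thing itself.
- robot.search_frame(camera, name): "pixel" ([column, row] in pixels, amid what is visible of it).
- robot.landmark_of(camera, name): "pixel" ([column, row] in pixels: a listed point, or the origin of a listed thing).
The state is a dict: "t": time; "joint_positions": joint angles; "qvel": joint speeds; "joint_torque": joint torques, N m; "ee_pos": TCP position; "ee_rot": TCP orientation; "wrist_force": force on the tool from outside, world axes, zero at the start; "ft_torque": the same for the moment, N m; "width": opening from 0.0 (shut) to 1.0 (fully open).
Only numpy, scipy, OpenCV 4.12 (cv2) and the standard library are available. Lean on these libraries where they do the work, as an engineer would, in place of code of your own. Each camera call takes 0.05 s, during which the arm holds its last target.

## Working session

There is one attempt and no reset: what is moved stays moved. The work goes in short steps, Python scripts to look and compute and a tool call to move; the robot and the scene stay as the last step left them, time stands still between calls to the robot, and variables do not carry over. Pictures are saved under pics/ and viewed, and the job is handed in when it is done.

Besides the shell and the picture viewer there is one more tool, called after "Request:" as name(argument=value, ...) on one line, values as JSON. move_arm: Moves the arm, as the interface text tells. Its arguments: {"type":"object","properties":{"deltas":{"type":"array","items":{"type":"array","items":{"type":"number"}}},"gripper":{"type":"number"},"squeeze":{"type":"number"}},"required":["deltas"]}

```bash
mkdir -p pics; ls
python3 - <<'E'
from cell import robot
import cv2,numpy as np
print(robot.get_state())
for n in("scene","top"):
    f=robot.grab_frame(n);cv2.imwrite(f"pics/{n}0.png",f[:,:,::-1])
    c=robot.get_calibration(n);print(n,c)
    for k in["nest_grip","nest_foot","clamp_grip","fixture","pocket","barrel1_mid","flux_mid","tray"]:
        print(k,[(np.round(d["pixel"],1).tolist(),round(d["p"],2)) for d in robot.landmark_of(n,k)])
print(robot.get_state()["t"])
E
```

```text
pics
{'t': 0.0, 'joint_positions': array([ 1.43907652e+00,  3.59387369e-01,  1.10301472e-02, -3.76530425e-04,
       -1.22409687e+00, -2.88129666e-01]), 'qvel': array([ 0.00025929, -0.00137217,  0.00056885,  0.00050567,  0.00106238,
       -0.00013065]), 'joint_torque': array([ 2.79530534e-03, -5.83324206e+01,  2.93420166e+01,  6.93638742e+00,
       -5.87636547e-03,  2.79053687e-07]), 'ee_pos': array([0.27494995, 0.61593554, 0.24134611]), 'ee_rot': array([-1.57066457e+00, -1.69001901e-03, -1.99077415e+00]), 'wrist_force': array([ 0.46351625,  0.13244815, -0.20874772]), 'ft_torque': array([ 0.05439711, -0.03658282,  0.06853973]), 'width': 1.0016337594012212}
scene {'fx': 480.87728823869975, 'fy': 480.87728823869975, 'cx': 313.9893003574731, 'cy': 233.15496865278703, 'dist_coeffs': array([-0.09227026,  0.        ,  0.        ,  0.        ,  0.        ]), 'world_from_camera': array([[ 0.69546907,  0.40879019, -0.59094276,  0.96611299],
       [ 0.7185534 , -0.39343084,  0.57349209, -0.3601859 ],
       [ 0.00194284, -0.82346995, -0.56735656,  0.49395379],
       [ 0.        ,  0.      
[... 528 characters left out ...]
5, 'dist_coeffs': array([0.04001258, 0.        , 0.        , 0.        , 0.        ]), 'world_from_camera': array([[-0.00712061, -0.99487846,  0.10082729,  0.46951404],
       [-0.99961488,  0.00437729, -0.02740328,  0.07093566],
       [ 0.02682158, -0.10098359, -0.99452648,  0.92704192],
       [ 0.        ,  0.        ,  0.        ,  1.        ]])}
nest_grip [([316.2, 325.0], 0.97), ([250.8, 219.7], 0.73)]
nest_foot [([253.3, 229.4], 0.9), ([318.9, 320.2], 0.81), ([252.9, 229.2], 0.24)]
clamp_grip [([295.0, 201.5], 0.74)]
fixture [([255.9, 228.6], 0.96)]
pocket [([249.4, 226.3], 0.88)]
barrel1_mid [([198.6, 191.1], 0.53)]
flux_mid [([173.9, 241.9], 0.74)]
tray [([362.8, 166.0], 0.77)]
0.9
```

Run:
```python
import cv2
for n in("scene","top"):
    f=cv2.imread(f"pics/{n}0.png")
    c=f[130:430,180:500] if n=="scene" else f[110:360,140:420]
    cv2.imwrite(f"pics/{n}0c.png",cv2.resize(c,None,fx=2,fy=2,interpolation=cv2.INTER_CUBIC))
```

```text
(no output)
```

View pics/scene0.png

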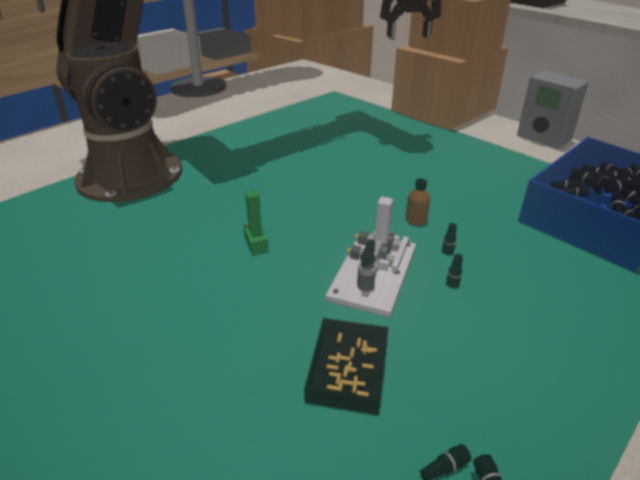

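View pics/scene0c.png

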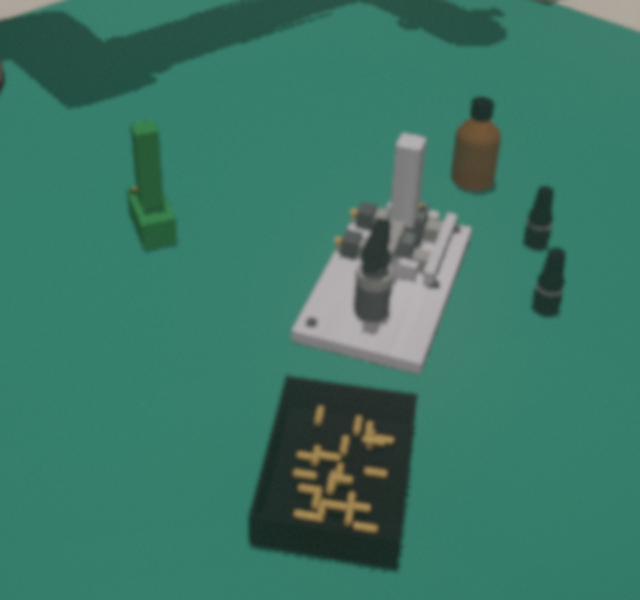

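View pics/top0c.png

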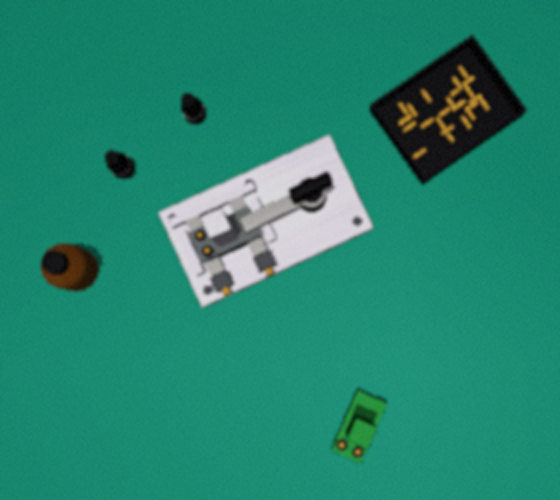

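View pics/top0.png

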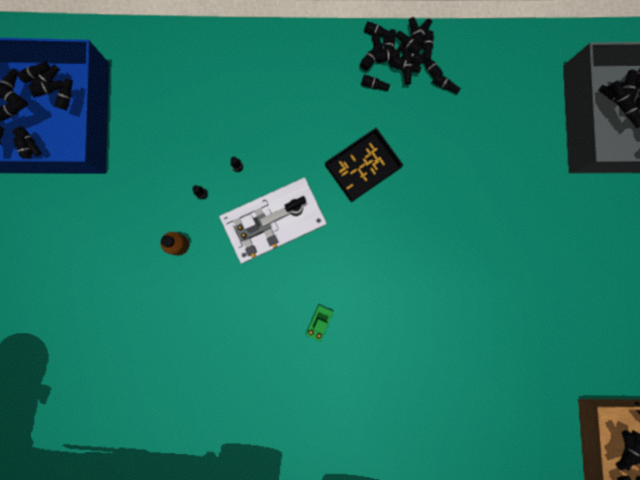

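Candidates for the nest: the grey block and post in the fixture (scene 385,209; top 251,220), and a green look-alike standing on the bench (scene 253,200; top 318,322). The grey one in the fixture fits the description, and the enlarged crops show it under the clamp toe. The knob is the black bar at top (296,204), scene (368,252).

```bash
cat > h.py <<'E'
import numpy as np,cv2
from scipy.spatial.transform import Rotation as R
def ray(c,px):
    K=np.array([[c["fx"],0,c["cx"]],[0,c["fy"],c["cy"]],[0,0,1.]])
    u=cv2.undistortPoints(np.array([[px]],float),K,np.array(c["dist_coeffs"]))[0,0]
    T=c["world_from_camera"];d=T[:3,:3]@np.array([u[0],u[1],1.]);return T[:3,3],d/np.linalg.norm(d)
def tri(rs):
    A=0;b=0
    for o,d in rs:
        P=np.eye(3)-np.outer(d,d);A=A+P;b=b+P@o
    x=np.linalg.solve(A,b);return x,[np.linalg.norm((np.eye(3)-np.outer(d,d))@(x-o))*1e3 for o,d in rs]
def atz(c,px,z):
    o,d=ray(c,px);return o+d*(z-o[2])/d[2]
def proj(c,X):
    T=np.linalg.inv(c["world_from_camera"]);K=np.array([[c["fx"],0,c["cx"]],[0,c["fy"],c["cy"]],[0,0,1.]])
    X=np.atleast_2d(X).astype(float)
    return cv2.projectPoints(X,cv2.Rodrigues(T[:3,:3])[0],T[:3,3],K,np.array(c["dist_coeffs"]))[0][:,0]
E
python3 - <<'E'
from cell import robot
from h import *
S=robot.get_calibration("scene");T=robot.get_calibration("top")
def show(n,a,b):
    x,e=tri([ray(S,a),ray(T,b)]);print(n,x.round(4),np.round(e,1))
show("nest_grip",(385.2,209),(250.8,219.7));show("foot",(380.4,252.5),(253.3,229.4))
show("pocket",(381.9,250.9),(249.4,226.3));show("fixture",(380.2,259),(255.9,228.6))
show("clamp",(367.9,249.2),(295,201.5));show("green",(253.5,199.9),(316.2,325))
show("flux",(419.8,198.5),(173.9,241.9));show("tray",(345.2,371),(362.8,166))
f=cv2.imread("pics/top0.png").astype(int)
hsv=cv2.cvtColor(f.astype(np.uint8),cv2.COLOR_BGR2HSV)
m=((hsv[...,1]<60)&(hsv[...,2]>60)).astype(np.uint8);m[:170]=0;m[270:]=0;m[:,:200]=0;m[:,340:]=0
m=cv2.morphologyEx(m,cv2.MORPH_CLOSE,np.ones((5,5)))
cs,_=cv2.findContours(m,cv2.RETR_EXTERNAL,cv2.CHAIN_APPROX_NONE);c=max(cs,key=cv2.contourArea)
r=cv2.minAreaRect(c);b=cv2.boxPoints(r);print(r,b)
W=np.array([atz(T,p,.012) for p in b]);print(W.round(4));print([np.linalg.norm(W[i]-W[i-1]).round(4) for i in range(4)])
E
```

```text
nest_grip [0.5851 0.1615 0.101 ] [1.8 1.8]
foot [0.5795 0.1669 0.0105] [2.5 2.5]
pocket [0.5827 0.1718 0.0134] [0.8 0.8]
fixture [5.825e-01 1.633e-01 4.000e-04] [2.9 2.9]
clamp [0.6191 0.0848 0.0809] [0.3 0.3]
green [0.4023 0.0479 0.0863] [0.9 0.9]
flux [0.5535 0.3065 0.0474] [3.2 3.2]
tray [ 0.7035 -0.0479 -0.0015] [0.5 0.5]
((272.47802734375, 219.70245361328125), (52.66164779663086, 95.12621307373047), 65.224853515625) [[218.25851 215.72685]
 [304.62924 175.86342]
 [326.69754 223.67805]
 [240.32681 263.5415 ]]
[[0.6039 0.2316 0.012 ]
 [0.6811 0.067  0.012 ]
 [0.588  0.0252 0.012 ]
 [0.5127 0.1891 0.012 ]]
[np.float64(0.1006), np.float64(0.1818), np.float64(0.1021), np.float64(0.1803)]
```

```bash
cat > ov.py <<'E'
from h import *
def box(cx,cy,lx,ly,z0,z1):
    P=[(cx+a*lx/2,cy+b*ly/2,z) for z in(z0,z1) for a,b in((-1,-1),(1,-1),(1,1),(-1,1))]
    E=[(0,1),(1,2),(2,3),(3,0),(4,5),(5,6),(6,7),(7,4),(0,4),(1,5),(2,6),(3,7)]
    return np.array(P),E
def overlay(img,c,x,y,yaw,th,crop,s=4,dx=0,dz=0):
    im=cv2.resize(img[crop[1]:crop[3],crop[0]:crop[2]],None,fx=s,fy=s,interpolation=cv2.INTER_CUBIC)
    def Tw(P,a=0,o=(0,0)):
        Q=np.array(P,float);Q[:,:2]=Q[:,:2]@np.array([[np.cos(a),np.sin(a)],[-np.sin(a),np.cos(a)]])+o
        Q[:,:2]=Q[:,:2]@np.array([[np.cos(yaw),np.sin(yaw)],[-np.sin(yaw),np.cos(yaw)]])+[x,y];return Q
    def dr(P,E,col):
        p=(proj(c,P)-[crop[0],crop[1]]+.5)*s-.5
        for i,j in E: cv2.line(im,tuple(int(v) for v in p[i].round()),tuple(int(v) for v in p[j].round()),col,1,cv2.LINE_AA)
    P,E=box(0,-.04,.1,.18,.0,.012);dr(Tw(P),E,(0,0,255))
    P,E=box(0,0,.03,.06,.012,.04);dr(Tw(P),E,(255,0,0))
    P,E=box(0,0,.02,.02,.04,.115);dr(Tw(P),E,(255,0,255))
    P,E=box(0,0,.012,.04,.063,.087);dr(Tw(P,th,(0,-.088)),E,(0,255,255))
    P,E=box(0,.035,.014,.07,.043,.051);dr(Tw(P,th,(0,-.088)),E,(0,255,0))
    return im
E
python3 - <<'E'
from cell import robot
from ov import *
a=dict(x=.580,y=.1642,yaw=.44,th=0)
cv2.imwrite("pics/ovt1.png",overlay(cv2.imread("pics/top0.png"),robot.get_calibration("top"),**a,crop=(205,160,345,280),s=5))
cv2.imwrite("pics/ovs1.png",overlay(cv2.imread("pics/scene0.png"),robot.get_calibration("scene"),**a,crop=(310,180,450,320),s=4))
E
```

```text
(no output)
```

View pics/ovt1.png

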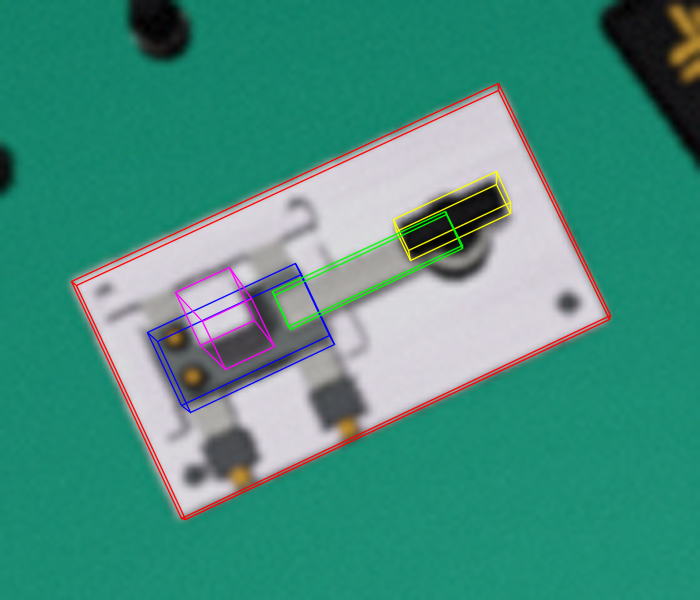

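View pics/ovs1.png

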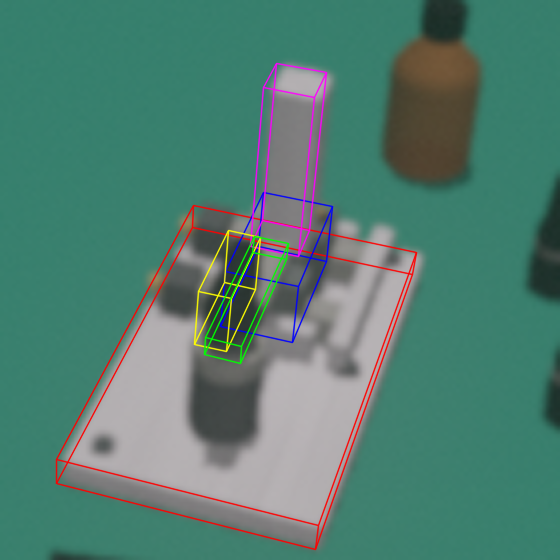

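```bash
cat >> h.py <<'E'
FX,FY,FYAW=.5806,.1648,.44
def fw(p):
    c,s=np.cos(FYAW),np.sin(FYAW);return np.array([FX+c*p[0]-s*p[1],FY+s*p[0]+c*p[1],p[2]])
def wf(w):
    c,s=np.cos(FYAW),np.sin(FYAW);d=np.array(w)-[FX,FY,0];return np.array([c*d[0]+s*d[1],-s*d[0]+c*d[1],d[2]])
def go(st,target,yaw):
    Rm=R.from_euler("xyz",st["ee_rot"]).as_matrix()
    d=Rm.T@(np.array(target)-st["ee_pos"])*1e3
    a=-(yaw-st["ee_rot"][2]);a=(a+np.pi)%(2*np.pi)-np.pi
    print("delta mm",d.round(1),"turn",round(a,3))
E
python3 - <<'E'
from cell import robot
from h import *
st=robot.get_state();print(fw([0,-.088,0]))
go(st,[*fw([0,-.088,0])[:2],.16],.44-np.pi)
E
```

```text
[0.61808267 0.08518185 0.        ]
delta mm [345.3  82.3 529.7] turn 0.711
```

Request:
move_arm(deltas=[[12,2,18,0.04],[36,8,55,0.12],[65,15,100,0.23],[94,22,145,0.34],[124,29,190,0.45],[153,36,235,0.56],[182,43,280,0.65],[211,50,325,0.71]], gripper=1)

```text
t: 1.9
ee_pos: [0.4866, 0.2888, 0.1924]
ee_rot: [-1.571, 0.001, -2.704]
wrist_force: [0.3, 0.4, -0.8]
width: 1.001
```

Run:
```python
from cell import robot
from h import *
st=robot.get_state();print(st["ee_pos"],st["ee_rot"],st["joint_positions"].round(2))
go(st,[*fw([0,-.088,0])[:2],.16],.44-np.pi)
```

```text
[0.48659446 0.28882797 0.19240932] [-1.57100992e+00  5.97279062e-04 -2.70426044e+00] [ 0.88  0.22 -0.3   0.   -1.05 -0.44]
delta mm [-32.8  32.4 240.2] turn -0.003
```

Request:
move_arm(deltas=[[-2,2,15,0],[-7,7,50,0],[-13,13,95,0],[-19,18,140,0],[-25,25,185,0],[-30,30,220,0],[-33,32,240,0],[-33,32,240,0]], gripper=0.0)

```text
t: 2.9
ee_pos: [0.6184, 0.0874, 0.1601]
ee_rot: [-1.571, -0.0, -2.702]
wrist_force: [-0.1, -0.1, -0.1]
width: 0.499
```

Run:
```python
from cell import robot
from h import *
for n,c in(("top",(205,140,345,280)),("scene",(290,130,460,310))):
    f=robot.grab_frame(n)[:,:,::-1];cv2.imwrite(f"pics/{n}1.png",cv2.resize(f[c[1]:c[3],c[0]:c[2]],None,fx=3,fy=3))
st=robot.get_state();print(st["ee_pos"],st["ee_rot"],st["width"])
go(st,[*fw([0,-.088,0])[:2],.077],.44-np.pi)
```

```text
[0.61797298 0.08865273 0.16046352] [-1.57089747e+00  2.13704715e-04 -2.70069754e+00] 0.49983646311009944
delta mm [ 1.4 83.5  3.2] turn 0.001
```

View pics/scene1.png

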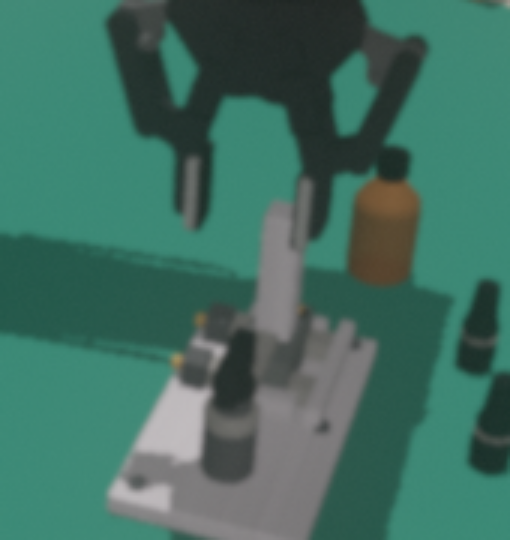

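View pics/top1.png

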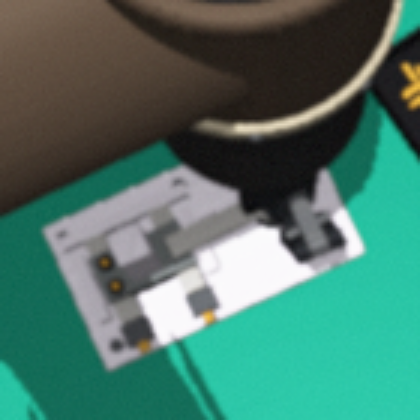

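Run:
```python
from cell import robot
from h import *
st=robot.get_state();print(st["t"],st["ee_pos"],st["ee_rot"],st["qvel"].round(3))
S=robot.get_calibration("scene");p=st["ee_pos"]+[0,0,-.011]
x=np.array([np.cos(.44),np.sin(.44),0])
print((proj(S,[p,p+x*.021,p-x*.021])-[290,130])*3)
p=fw([0,-.088,.087]);print((proj(S,[p])-[290,130])*3)
```

```text
3.0 [0.61797298 0.08865273 0.16046352] [-1.57089747e+00  2.13704715e-04 -2.70069754e+00] [ 0.013 -0.007 -0.002  0.001  0.001  0.001]
[[246.32262582 232.42743666]
 [291.14698344 241.13415741]
 [202.23292179 223.88368776]]
[[232.6916777  346.15807895]]
```

Request:
move_arm(deltas=[[0,5,1,0],[0,20,2,0],[0,40,3,0],[0,58,3,0],[0,72,3,0],[0,81,3,0],[0,83,3,0],[0,83,3,0]])

```text
t: 4.0
ee_pos: [0.6198, 0.0856, 0.0776]
ee_rot: [-1.571, 0.0, -2.701]
wrist_force: [0.3, -0.1, 1.2]
width: 0.5
```

Run:
```python
from cell import robot
from h import *
for n,c in(("top",(205,140,345,280)),("scene",(290,130,460,310))):
    f=robot.grab_frame(n)[:,:,::-1];cv2.imwrite(f"pics/{n}2.png",cv2.resize(f[c[1]:c[3],c[0]:c[2]],None,fx=3,fy=3))
st=robot.get_state();print(st["ee_pos"],st["ee_rot"],st["width"],wf(st["ee_pos"]))
go(st,[*fw([0,-.088,0])[:2],.077],.44-np.pi)
```

```text
[0.61989089 0.08571607 0.07795462] [-1.57065051e+00  1.10677081e-03 -2.70045584e+00] 0.4973241496279873 [ 0.00186353 -0.08828686  0.07795462]
delta mm [ 1.9  1.  -0.3] turn 0.001
```

View pics/scene2.png

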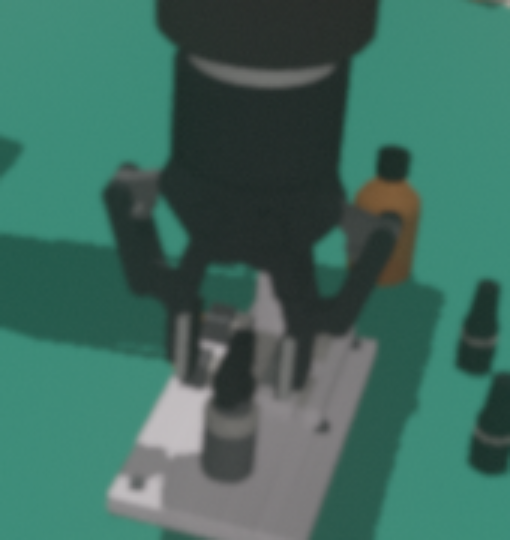

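The knob (235,370) sits centred between the pads (188 and 283), so I'm closing.

Request:
move_arm(deltas=[[0,0,0,0],[0,0,0,0],[0,0,0,0],[0,0,0,0],[0,0,0,0],[0,0,0,0],[0,0,0,0],[0,0,0,0]], gripper=-1, squeeze=25)

```text
t: 5.1
ee_pos: [0.6188, 0.0852, 0.0778]
ee_rot: [-1.571, -0.001, -2.701]
wrist_force: [-4.0, -0.1, 5.5]
width: 0.131
```

Request:
move_arm(deltas=[[0,0,0,-0.05],[0,0,0,-0.15],[0,0,0,-0.28],[0,0,0,-0.42],[0,0,0,-0.56],[0,0,0,-0.7],[0,0,0,-0.84],[0,0,0,-0.95]])

```text
t: 6.1
ee_pos: [0.6193, 0.0858, 0.0778]
ee_rot: [-1.571, 0.0, -1.747]
wrist_force: [-2.8, 2.8, 3.2]
width: 0.13
```

Request:
move_arm(deltas=[[0,0,0,-0.1],[0,0,0,-0.22],[0,0,0,-0.34],[0,0,0,-0.45],[0,0,0,-0.53],[0,0,0,-0.58],[0,0,0,-0.58],[0,0,0,-0.58]])

```text
t: 7.1
ee_pos: [0.6193, 0.0864, 0.0778]
ee_rot: [-1.57, 0.001, -1.17]
wrist_force: [-3.9, 4.1, 4.2]
width: 0.135
```

Run:
```python
from cell import robot
from h import *
for n,c in(("top",(205,140,345,280)),("scene",(290,130,460,310))):
    f=robot.grab_frame(n)[:,:,::-1];cv2.imwrite(f"pics/{n}3.png",cv2.resize(f[c[1]:c[3],c[0]:c[2]],None,fx=3,fy=3))
st=robot.get_state();print(st["ee_pos"],st["ee_rot"],st["width"],wf(st["ee_pos"]),st["wrist_force"])
```

```text
[0.61930088 0.08635335 0.07779557] [-1.57017317e+00  7.41072661e-04 -1.17026494e+00] 0.13225778291956536 [ 0.00160116 -0.08745897  0.07779557] [-3.08727112  3.36552754  5.07740211]
```

View pics/scene3.png

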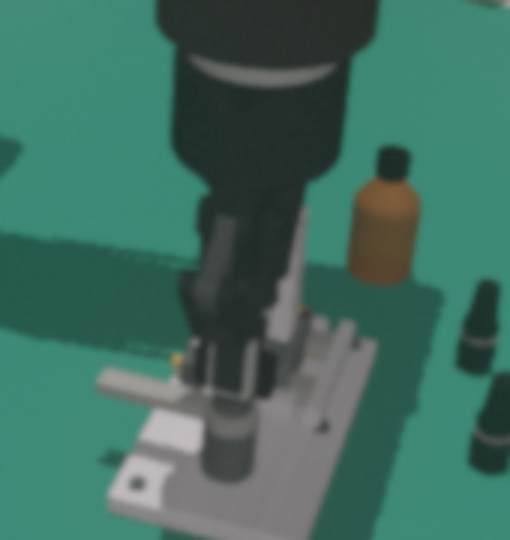

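View pics/top3.png

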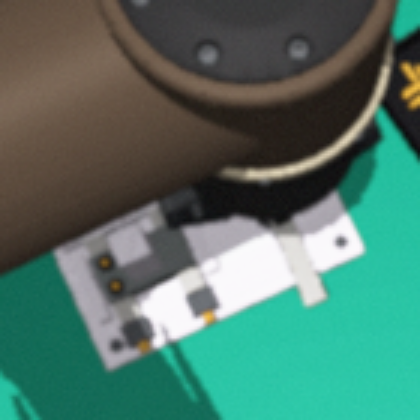

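The toe now points along the fixture's -x, with its tip at scene crop (105,380). Next: release and rise.

Request:
move_arm(deltas=[[0,0,0,0],[0,0,0,0],[0,0,0,0],[0,0,0,0],[0,-10,0,0],[0,-32,0,0],[0,-58,0,0],[0,-82,0,0]], gripper=-0.1)

```text
t: 8.2
ee_pos: [0.6197, 0.0856, 0.161]
ee_rot: [-1.57, -0.0, -1.17]
wrist_force: [-0.3, -0.2, -0.2]
width: 0.446
```

Run:
```python
from cell import robot
from h import *
st=robot.get_state();print(wf(st["ee_pos"]),st["width"],st["wrist_force"])
go(st,fw([.001,0,.16]),.44-np.pi)
```

```text
[ 0.00159357 -0.08832428  0.16101708] 0.4460501820471865 [-0.27057289 -0.23146769 -0.24911026]
delta mm [-88.2   1.   -4.1] turn 1.531
```

Request:
move_arm(deltas=[[-5,0,0,0.08],[-18,0,-1,0.24],[-34,0,-2,0.42],[-50,0,-2,0.6],[-64,0,-3,0.78],[-76,0,-4,0.96],[-84,0,-4,1.14],[-88,0,-4,1.3]], gripper=0.3)

```text
t: 9.2
ee_pos: [0.5815, 0.1655, 0.1602]
ee_rot: [-1.571, 0.001, -2.476]
wrist_force: [-0.2, -0.0, 0.3]
width: 0.649
```

Request:
move_arm(deltas=[[0,0,0,0.1],[0,0,0,0.19],[0,0,0,0.23],[0,0,0,0.23],[0,0,0,0.23],[0,0,0,0.23],[0,0,0,0.23],[0,0,0,0.23]])

```text
t: 10.2
ee_pos: [0.5815, 0.165, 0.1593]
ee_rot: [-1.571, -0.0, -2.7]
wrist_force: [0.2, 0.6, -0.1]
width: 0.651
```

Run:
```python
from cell import robot
from h import *
for n,c in(("top",(205,140,345,280)),("scene",(290,100,460,280))):
    f=robot.grab_frame(n)[:,:,::-1];cv2.imwrite(f"pics/{n}4.png",cv2.resize(f[c[1]:c[3],c[0]:c[2]],None,fx=3,fy=3))
st=robot.get_state();print(wf(st["ee_pos"]),st["ee_rot"],st["width"])
go(st,fw([.001,0,.087]),.44-np.pi)
```

```text
[ 0.00087647 -0.00018906  0.15924466] [-1.57077543e+00 -1.22539563e-04 -2.70055881e+00] 0.6519828633544144
delta mm [-0.1 72.2 -0.2] turn 0.001
```

View pics/scene4.png

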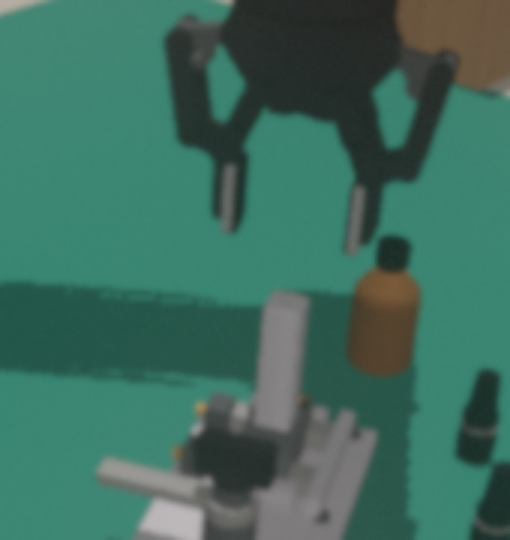

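View pics/top4.png

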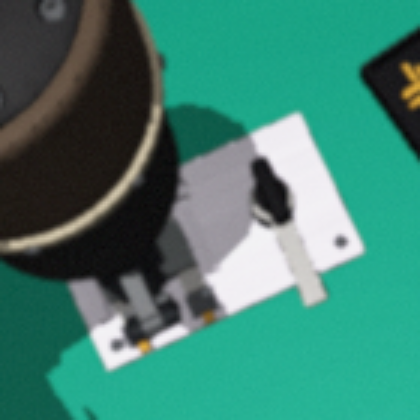

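Clamp open, gripper mid (293,240) above the grey post (288,300 top). Going down to grip height.

Request:
move_arm(deltas=[[0,5,0,0],[0,20,0,0],[0,38,0,0],[0,54,0,0],[0,66,0,0],[0,72,0,0],[0,72,0,0],[0,72,0,0]])

```text
t: 11.3
ee_pos: [0.5819, 0.1652, 0.0879]
ee_rot: [-1.571, 0.001, -2.7]
wrist_force: [-0.3, -0.5, 0.3]
width: 0.65
```

Request:
move_arm(deltas=[[0,0,0,0],[0,0,0,0],[0,0,0,0],[0,0,0,0],[0,0,0,0],[0,0,0,0],[0,0,0,0],[0,0,0,0]], gripper=-1, squeeze=110)

```text
t: 12.3
ee_pos: [0.5818, 0.1652, 0.088]
ee_rot: [-1.571, 0.001, -2.701]
wrist_force: [-1.7, -0.6, 5.3]
width: 0.222
```

Run:
```python
from cell import robot
from h import *
for n,c in(("top",(205,140,345,280)),("scene",(290,120,460,300))):
    f=robot.grab_frame(n)[:,:,::-1];cv2.imwrite(f"pics/{n}5.png",cv2.resize(f[c[1]:c[3],c[0]:c[2]],None,fx=3,fy=3))
st=robot.get_state();print(wf(st["ee_pos"]),st["ee_rot"],st["width"],st["wrist_force"],st["ft_torque"])
```

```text
[ 0.00123917 -0.00016558  0.08796791] [-1.57081038e+00  9.31147689e-04 -2.70072856e+00] 0.21965262321011497 [-1.39504175 -0.12813114  5.87751803] [ 0.03761436  0.49390323 -0.27123195]
```

View pics/scene5.png

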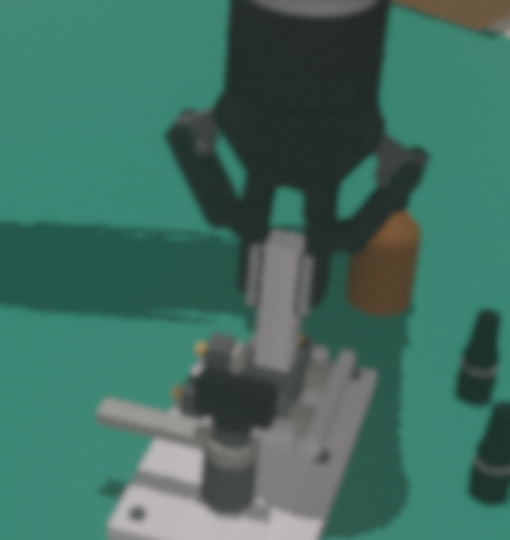

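Request:
move_arm(deltas=[[0,0,-1,0],[0,-1,-3,0],[0,-1,-5,0],[0,-2,-7,0],[0,-3,-9,0],[0,-3,-10,0],[0,-3,-10,0],[0,-3,-10,0]])

```text
t: 13.4
ee_pos: [0.5794, 0.1693, 0.0891]
ee_rot: [-1.565, -0.002, -2.702]
wrist_force: [20.1, -23.6, -12.7]
width: 0.217
```

```bash
cat > look.py <<'E'
import sys
from cell import robot
from h import *
k=sys.argv[1]
for n,c in(("scene",(290,120,460,300)),):
    f=robot.grab_frame(n)[:,:,::-1];cv2.imwrite(f"pics/{n}{k}.png",cv2.resize(f[c[1]:c[3],c[0]:c[2]],None,fx=3,fy=3))
st=robot.get_state();print(wf(st["ee_pos"]).round(4),st["ee_rot"].round(4),st["width"].round(3),st["wrist_force"].round(1),st["ft_torque"].round(2))
E
python3 look.py 6
```

```text
Traceback (most recent call last):
  File "look.py", line 7, in <module>
    st=robot.get_state();print(wf(st["ee_pos"]).round(4),st["ee_rot"].round(4),st["width"].round(3),st["wrist_force"].round(1),st["ft_torque"].round(2))
                                                                               ^^^^^^^^^^^^^^^^^
AttributeError: 'float' object has no attribute 'round'
```

View pics/scene6.png

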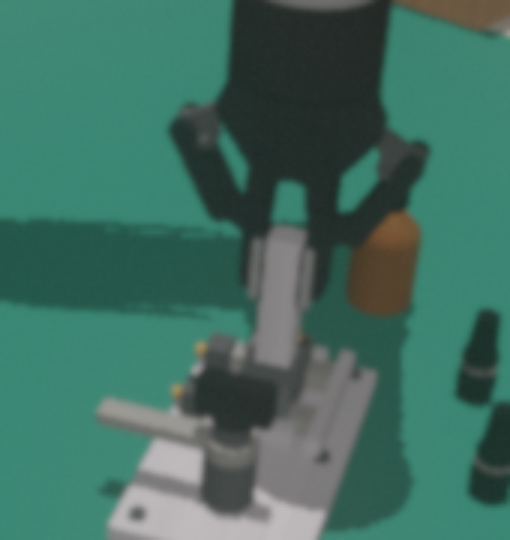

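Request:
move_arm(deltas=[[0,0,-1,0],[0,0,-2,0],[0,-1,-3,0],[0,-1,-4,0],[0,-2,-5,0],[0,-2,-6,0],[0,-2,-7,0],[0,-2,-7,0]])

```text
t: 14.45
ee_pos: [0.5764, 0.1753, 0.0905]
ee_rot: [-1.565, -0.002, -2.702]
wrist_force: [22.4, -24.8, -17.8]
width: 0.218
```

```bash
sed -i 's/st\["width"\].round(3)/round(st["width"],3)/' look.py; python3 look.py 7
```

```text
[0.0006 0.0113 0.0906] [-1.5648e+00 -2.2000e-03 -2.7023e+00] 0.222 [ 23.1 -24.9 -17.8] [-9.42 -8.97 -0.47]
```

View pics/scene7.png

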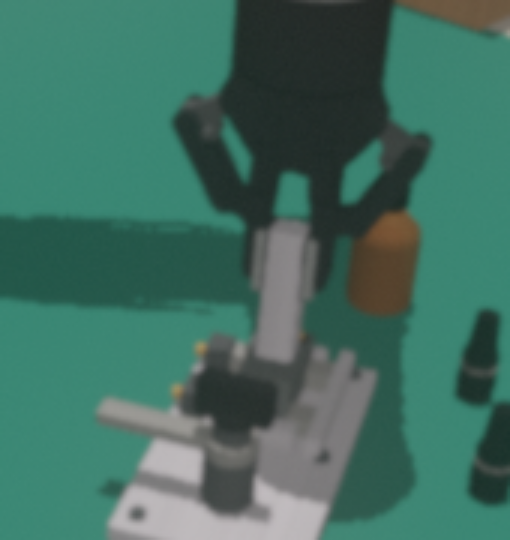

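Request:
move_arm(deltas=[[0,0,3,0],[0,0,6,0],[0,-1,9,0],[0,-2,12,0],[0,-3,15,0],[0,-3,17,0],[0,-4,20,0],[0,-4,22,0]])

```text
t: 15.5
ee_pos: [0.5812, 0.1653, 0.0929]
ee_rot: [-1.578, -0.001, -2.701]
wrist_force: [-6.0, 24.3, -18.4]
width: 0.22
```

```bash
python3 look.py 8
```

```text
[0.0007 0.0001 0.093 ] [-1.5776e+00 -6.0000e-04 -2.7011e+00] 0.22 [ -4.5  22.6 -20.5] [8.92 1.8  0.08]
```

Request:
move_arm(deltas=[[0,0,2,0],[0,-1,4,0],[0,-1,6,0],[0,-2,8,0],[0,-3,10,0],[0,-3,11,0],[0,-4,12,0],[0,-4,13,0]])

```text
t: 16.55
ee_pos: [0.5857, 0.1546, 0.095]
ee_rot: [-1.58, -0.002, -2.702]
wrist_force: [-6.9, 30.9, -31.1]
width: 0.217
```

```bash
python3 look.py 9
```

```text
[ 0.0003 -0.0113  0.0951] [-1.5799e+00 -1.9000e-03 -2.7018e+00] 0.22 [ -5.7  29.6 -30.9] [ 1.16e+01  1.53e+00 -1.00e-02]
```

View pics/scene9.png

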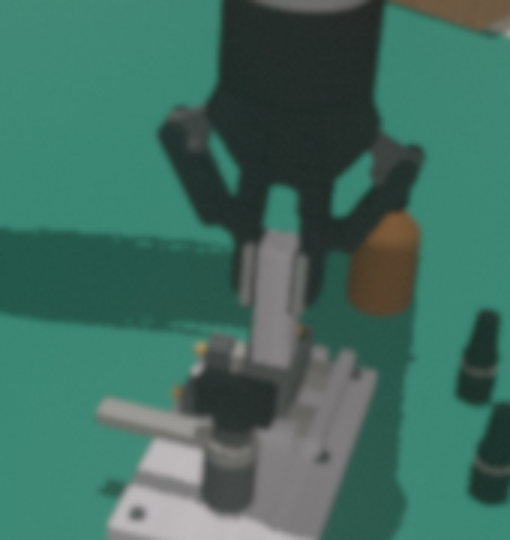

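Request:
move_arm(deltas=[[0,0,-3,0],[0,0,-6,0],[0,-1,-9,0],[0,-1,-12,0],[0,-2,-15,0],[0,-2,-18,0],[0,-3,-20,0],[0,-3,-22,0]])

```text
t: 17.6
ee_pos: [0.58, 0.1653, 0.0989]
ee_rot: [-1.568, -0.005, -2.703]
wrist_force: [22.5, -18.0, -35.7]
width: 0.217
```

Request:
move_arm(deltas=[[0,0,-2,0],[0,-1,-4,0],[0,-1,-6,0],[0,-2,-8,0],[0,-2,-9,0],[0,-3,-10,0],[0,-3,-11,0],[0,-3,-11,0]])

```text
t: 18.6
ee_pos: [0.5748, 0.1773, 0.1028]
ee_rot: [-1.57, -0.003, -2.701]
wrist_force: [12.3, -4.8, -27.4]
width: 0.213
```

```bash
python3 look.py 10
```

```text
[1.000e-04 1.380e-02 1.028e-01] [-1.5698 -0.0032 -2.7013] 0.219 [ 12.6  -4.9 -28. ] [-2.24 -5.87 -0.04]
```

View pics/scene10.png

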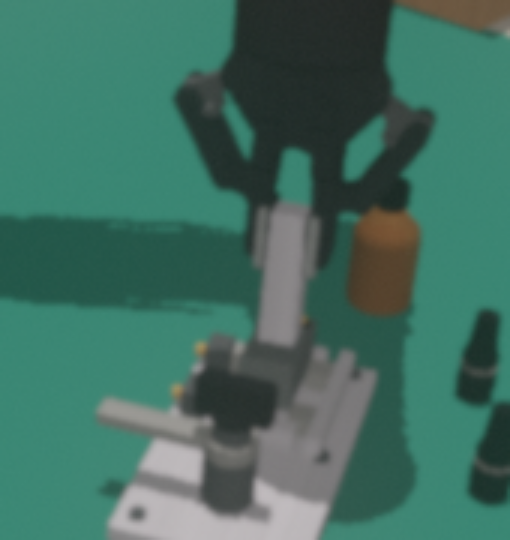

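Request:
move_arm(deltas=[[0,0,-1,0],[0,-1,2,0],[0,-2,5,0],[0,-2,8,0],[0,-3,11,0],[0,-4,14,0],[0,-4,16,0],[0,-4,17,0]])

```text
t: 19.65
ee_pos: [0.5822, 0.1628, 0.1104]
ee_rot: [-1.571, -0.0, -2.701]
wrist_force: [-0.2, -0.1, -3.6]
width: 0.221
```

```bash
python3 look.py 11
```

```text
[ 0.0006 -0.0025  0.1104] [-1.5707e+00 -2.0000e-04 -2.7009e+00] 0.221 [ 0.2  0.1 -1.8] [-0.04  0.02 -0.04]
```

View pics/scene11.png

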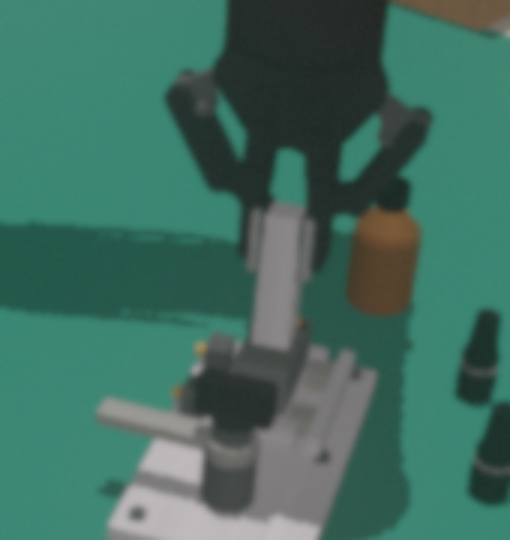

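Request:
move_arm(deltas=[[0,-1,-1,0],[0,-3,-2,0],[0,-5,-2,0],[0,-7,-2,0],[0,-8,-2,0],[0,-8,-2,0],[0,-8,-2,0],[0,-8,-2,0]])

```text
t: 20.7
ee_pos: [0.5815, 0.165, 0.1182]
ee_rot: [-1.571, -0.0, -2.701]
wrist_force: [0.0, -0.4, -3.6]
width: 0.215
```

```bash
python3 look.py 12
python3 - <<'E'
from cell import robot
from h import *
S=robot.get_calibration("scene")
f=robot.grab_frame("scene")[:,:,::-1];cv2.imwrite("pics/s12.png",cv2.resize(f[150:280,320:440],None,fx=5,fy=4.6,interpolation=cv2.INTER_CUBIC) if 0 else cv2.resize(f[160:290,320:450],None,fx=4.5,fy=4.5,interpolation=cv2.INTER_CUBIC))
T=robot.get_calibration("top");g=robot.grab_frame("top")[:,:,::-1];cv2.imwrite("pics/t12.png",cv2.resize(g[150:280,200:340],None,fx=4,fy=4,interpolation=cv2.INTER_CUBIC))
for n in("nest_foot","nest_grip","clamp_grip"):
    print(n,robot.landmark_of("scene",n),robot.landmark_of("top",n))
for z in(.036,.042,.048): print(z,proj(S,[fw([.001,0,z]),fw([.001,0,z+.083])]).round(1).tolist())
E
```

```text
[ 0.0009 -0.0002  0.1182] [-1.5708e+00 -1.0000e-04 -2.7006e+00] 0.215 [ 1.   0.1 -2.8] [ 0.02 -0.01 -0.01]
nest_foot [{'pixel': [379.1, 245.2], 'p': 0.69}, {'pixel': [254.4, 243.1], 'p': 0.56}] [{'pixel': [317.8, 323.3], 'p': 0.79}, {'pixel': [256.6, 225.2], 'p': 0.52}]
nest_grip [{'pixel': [252.4, 201.3], 'p': 0.71}, {'pixel': [385.1, 198.5], 'p': 0.64}] [{'pixel': [317.6, 322.8], 'p': 0.96}, {'pixel': [248.7, 220.2], 'p': 0.75}]
clamp_grip [] [{'pixel': [294.4, 205.0], 'p': 0.61}]
0.036 [[380.5, 241.2], [384.7, 197.5]]
0.042 [[380.7, 238.2], [385.1, 194.1]]
0.048 [[381.0, 235.2], [385.4, 190.7]]
```

View pics/s12.png

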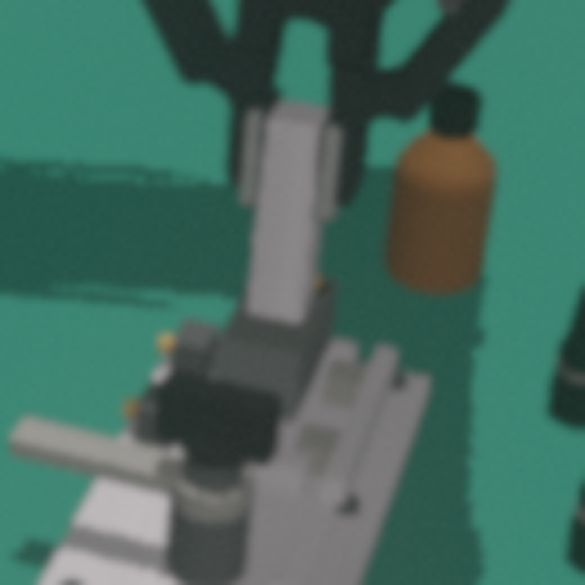

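View pics/t12.png

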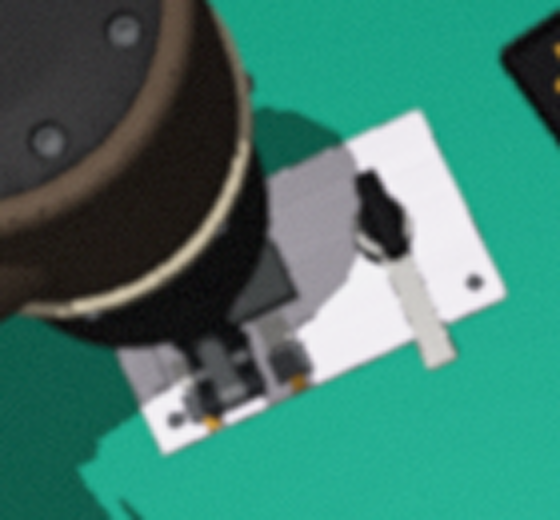

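```bash
cat > ov2.py <<'E'
from ov import *
from cell import robot
def ovl(img,c,crop,s,fz,th,fy=0,fx=.001):
    im=cv2.resize(img[crop[1]:crop[3],crop[0]:crop[2]],None,fx=s,fy=s,interpolation=cv2.INTER_CUBIC)
    for (cx,cy,lx,ly,z0,z1),col in(((0,0,.03,.06,0,.028),(255,0,0)),((0,0,.02,.02,.028,.103),(255,0,255))):
        P,E=box(cx,cy,lx,ly,z0,z1)
        # pivot at grip(83mm); lean th toward +y
        P=P-[0,0,.083]
        Q=np.c_[P[:,0],P[:,1]*np.cos(th)+P[:,2]*np.sin(th),-P[:,1]*np.sin(th)+P[:,2]*np.cos(th)]+[fx,fy,fz+.083]
        p=(proj(c,np.array([fw(q) for q in Q]))-[crop[0],crop[1]]+.5)*s-.5
        for i,j in E: cv2.line(im,tuple(int(v) for v in p[i].round()),tuple(int(v) for v in p[j].round()),col,1,cv2.LINE_AA)
    return im
E
python3 - <<'E'
from ov2 import *
f=robot.grab_frame("scene")[:,:,::-1].copy();g=robot.grab_frame("top")[:,:,::-1].copy()
cv2.imwrite("pics/fs.png",f);cv2.imwrite("pics/ft.png",g)
S=robot.get_calibration("scene");T=robot.get_calibration("top")
cs=(345,165,415,265);ct=(225,190,295,280)
a=np.hstack([ovl(f,S,cs,3.7,z,th) for z,th in((.042,0),(.042,.1),(.042,-.1))])
b=np.hstack([ovl(f,S,cs,3.7,z,th) for z,th in((.036,0),(.036,.1),(.036,-.1))])
cv2.imwrite("pics/ova.png",a);cv2.imwrite("pics/ovb.png",b)
cv2.imwrite("pics/ovc.png",np.hstack([ovl(g,T,ct,3.7,z,th) for z,th in((.036,0),(.036,.1),(.036,-.1))]))
E
```

```text
(no output)
```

View pics/ova.png

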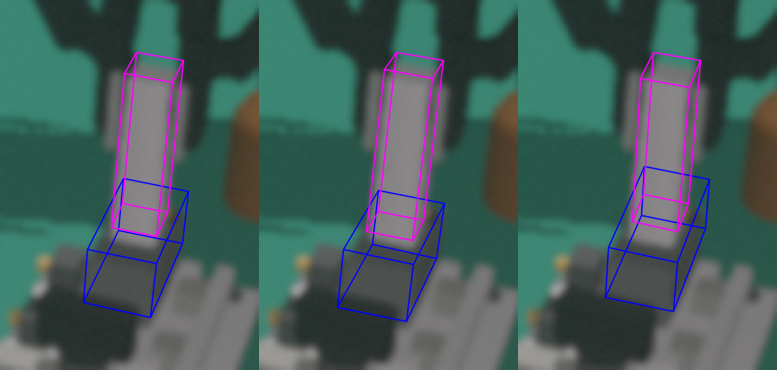

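View pics/ovb.png

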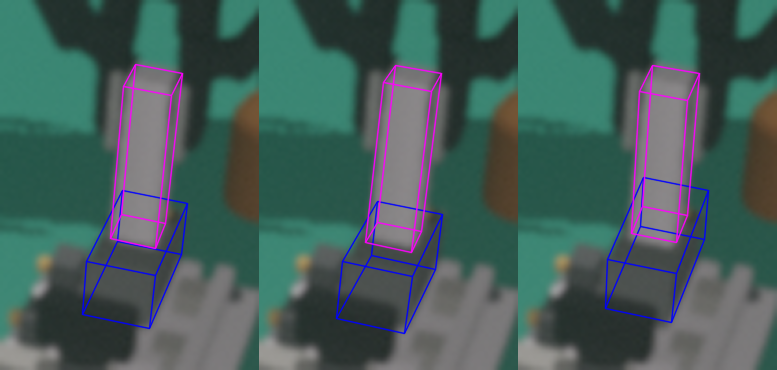

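View pics/ovc.png

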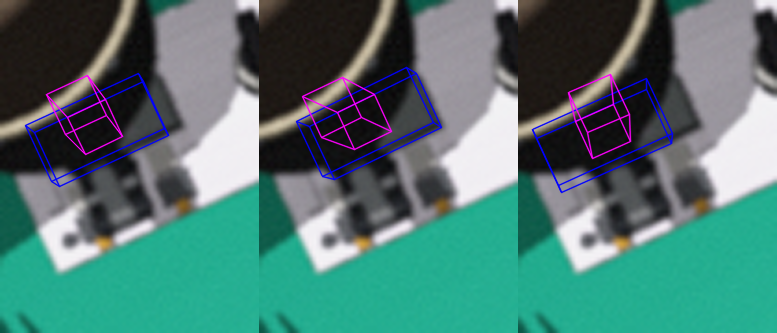

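Run:
```python
import cv2,numpy as np
f=cv2.imread("pics/fs.png");g=cv2.imread("pics/ft.png")
def z(im,c,s):
    o=cv2.resize(im[c[1]:c[3],c[0]:c[2]],None,fx=s,fy=s,interpolation=cv2.INTER_CUBIC).astype(float)
    o=np.clip(255*(o/255)**.6,0,255).astype(np.uint8)
    for i in range(c[0],c[2],10): cv2.putText(o,str(i),(int((i-c[0]+.5)*s),10),0,.35,(0,255,255),1);cv2.line(o,(int((i-c[0]+.5)*s),12),(int((i-c[0]+.5)*s),18),(0,255,255),1)
    for i in range(c[1],c[3],10): cv2.putText(o,str(i),(0,int((i-c[1]+.5)*s)+4),0,.35,(0,255,255),1);cv2.line(o,(26,int((i-c[1]+.5)*s)),(32,int((i-c[1]+.5)*s)),(0,255,255),1)
    return o
cv2.imwrite("pics/zs.png",z(f,(350,175,420,265),6.5));cv2.imwrite("pics/zt.png",z(g,(240,195,300,255),9))
```

```text
(no output)
```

View pics/zs.png

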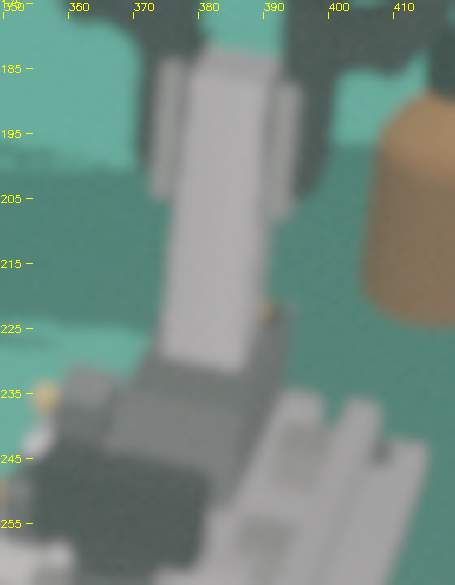

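View pics/zt.png

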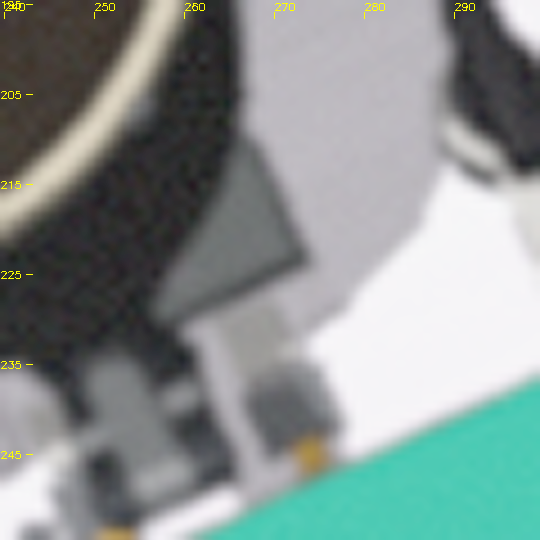

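Run:
```python
from h import *
from cell import robot
from scipy.optimize import least_squares
S=robot.get_calibration("scene");T=robot.get_calibration("top")
M=[((-10,-10,103),(378.5,186)),((10,-10,103),(389.5,188)),((-10,10,103),(381.5,181.5)),((10,10,103),(391.3,183.5)),((-10,-10,28),(373.7,229.3)),((10,-10,28),(386,231.5))]
N=[((-15,-30,28),(272.5,223.5))]
def pts(v,L):
    fz,th,fy,fx=v[:4];P=np.array([m[0] for m in L])/1e3-[0,0,.083]
    Q=np.c_[P[:,0],P[:,1]*np.cos(th)+P[:,2]*np.sin(th),-P[:,1]*np.sin(th)+P[:,2]*np.cos(th)]+[fx,fy,fz+.083]
    return np.array([fw(q) for q in Q])
def res(v):
    a=proj(S,pts(v,M))+v[4:6]-[m[1] for m in M];b=proj(T,pts(v,N))-[m[1] for m in N]
    return np.r_[a.ravel(),b.ravel(),v[4:6]/1.0,(v[3]-.001)/.001,(v[2]-0)/.0015]
r=least_squares(res,[.036,.05,0,.001,0,0],x_scale=[.01,.1,.01,.01,1,1])
v=r.x;print(v.round(4));print(r.fun.round(2));
print("foot y",v[2]-.083*np.sin(v[1]),"foot z",v[0]+.083*(1-np.cos(v[1])))
C=np.linalg.inv(r.jac.T@r.jac);print(np.sqrt(np.diag(C)).round(4))
```

```text
[ 0.0373  0.0908 -0.0004  0.0004 -0.1084 -0.205 ]
[-0.87 -0.    1.06  0.34 -0.75 -0.31  2.12 -0.05 -0.72 -0.06 -0.74  0.28
 -0.83 -0.58 -0.11 -0.2  -0.64 -0.29]
foot y -0.007956365769732094 foot z 0.037637578533007074
[2.100e-03 3.090e-02 1.300e-03 8.000e-04 5.804e-01 9.872e-01]
```

Request:
move_arm(deltas=[[0,-1,-1,0],[0,-3,-2,0],[0,-5,-4,0],[0,-6,-5,0],[0,-6,-6,0],[0,-6,-6,0],[0,-6,-6,0],[0,-6,-6,0]])

```text
t: 22.25
ee_pos: [0.5789, 0.1704, 0.1242]
ee_rot: [-1.571, -0.0, -2.701]
wrist_force: [0.1, 0.0, -3.5]
width: 0.221
```

```bash
python3 look.py 13
python3 - <<'E'
from ov2 import *
f=robot.grab_frame("scene")[:,:,::-1].copy();g=robot.grab_frame("top")[:,:,::-1].copy()
cv2.imwrite("pics/fs2.png",f);cv2.imwrite("pics/ft2.png",g)
S=robot.get_calibration("scene");T=robot.get_calibration("top")
cs=(345,165,415,255);ct=(225,185,295,250)
L=((.0435,.03),(.0435,.09),(.0435,.15))
r=lambda im:np.clip(255*(im/255.)**.6,0,255).astype(np.uint8)
A=np.hstack([ovl(r(f),S,cs,3.7,z,th,.006) for z,th in L])
B=np.hstack([ovl(r(g),T,ct,3.7,z,th,.006) for z,th in L])
cv2.imwrite("pics/ovd.png",np.vstack([A,B]))
E
```

```text
[0.0009 0.0058 0.1242] [-1.5708e+00 -1.0000e-04 -2.7006e+00] 0.221 [-0.3 -0.1 -2.2] [ 0.    0.   -0.01]
```

View pics/ovd.png

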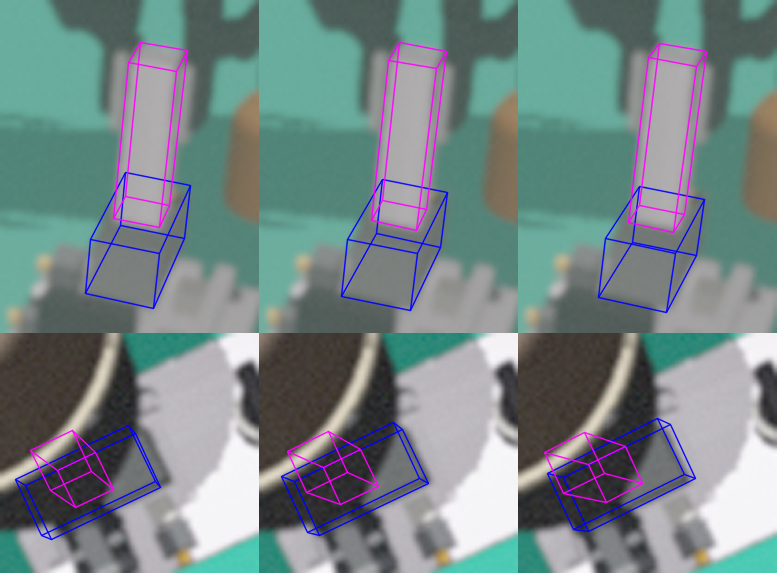

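Run:
```python
import cv2,numpy as np
g=cv2.imread("pics/ft2.png");f=cv2.imread("pics/fs2.png")
def z(im,c,s):
    o=cv2.resize(im[c[1]:c[3],c[0]:c[2]],None,fx=s,fy=s,interpolation=cv2.INTER_CUBIC).astype(float)
    o=np.clip(255*(o/255)**.6,0,255).astype(np.uint8)
    for i in range(c[0],c[2],5): cv2.putText(o,str(i),(int((i-c[0]+.5)*s)-10,10),0,.35,(0,255,255),1);cv2.line(o,(int((i-c[0]+.5)*s),12),(int((i-c[0]+.5)*s),18),(0,255,255),1)
    for i in range(c[1],c[3],5): cv2.putText(o,str(i),(0,int((i-c[1]+.5)*s)+4),0,.35,(0,255,255),1);cv2.line(o,(26,int((i-c[1]+.5)*s)),(32,int((i-c[1]+.5)*s)),(0,255,255),1)
    return o
cv2.imwrite("pics/zt2.png",z(g,(245,200,285,240),14));cv2.imwrite("pics/zs2.png",z(f,(355,170,405,255),7))
```

```text
(no output)
```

View pics/zt2.png

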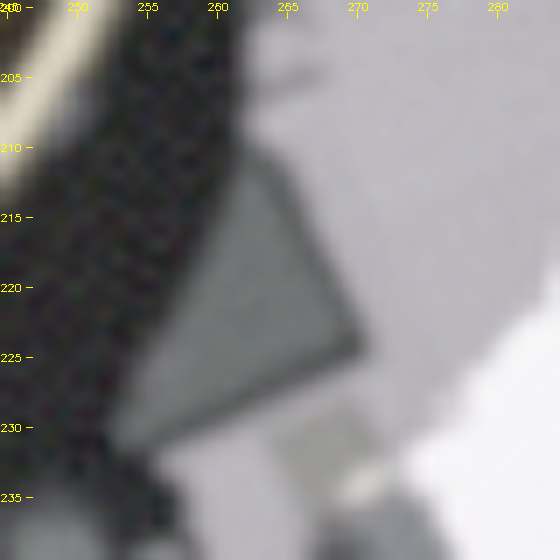

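View pics/zs2.png

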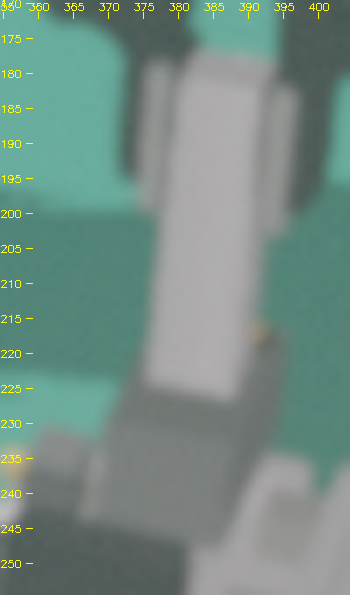

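Run:
```python
from h import *
from cell import robot
from scipy.optimize import least_squares
S=robot.get_calibration("scene");T=robot.get_calibration("top")
M=[((-10,-10,103),(380,180.7)),((10,-10,103),(391.5,182.8)),((-10,-10,28),(374.7,224.5)),((10,-10,28),(387.5,226.5)),
((-15,-30,28),(370.5,229.5)),((15,-30,28),(389,233)),((-15,-30,0),(367,244)),((15,-30,0),(385,247.8))]
for N,lab in(([((-15,-30,28),(269.5,224))],"both"),([((-15,-30,0),(270,224.6)),((-15,-30,28),(269.3,223.6))],"both2"),([],"scene")):
    def pts(v,L):
        fz,th,fy,fx=v[:4];P=np.array([m[0] for m in L])/1e3-[0,0,.083]
        Q=np.c_[P[:,0],P[:,1]*np.cos(th)+P[:,2]*np.sin(th),-P[:,1]*np.sin(th)+P[:,2]*np.cos(th)]+[fx,fy,fz+.083]
        return np.array([fw(q) for q in Q])
    def res(v):
        a=proj(S,pts(v,M))+v[4:6]-[m[1] for m in M];b=proj(T,pts(v,N))-[m[1] for m in N] if N else np.zeros((1,2))
        return np.r_[a.ravel(),b.ravel(),v[4:6]/1.0,(v[3]-.001)/.001,(v[2]-.006)/.0015]
    r=least_squares(res,[.043,.05,.006,.001,0,0],x_scale=[.01,.1,.01,.01,1,1])
    v=r.x;C=np.linalg.inv(r.jac.T@r.jac)
    print(lab,v.round(4),"rms",np.sqrt(np.mean(r.fun**2)).round(2),"foot y",v[2]-.083*np.sin(v[1]),np.sqrt(np.diag(C)).round(4)[:2])
```

```text
both [ 0.0437  0.095   0.0054  0.0008  0.5552 -0.1654] rms 0.67 foot y -0.002438201696471628 [0.0021 0.0288]
both2 [ 0.044   0.0878  0.0054  0.0011  0.3459 -0.0551] rms 0.64 foot y -0.0018650654992596943 [0.0021 0.023 ]
scene [0.0437 0.0732 0.0061 0.0011 0.1938 0.0216] rms 0.59 foot y 2.841422081649187e-05 [0.0021 0.034 ]
```

All three fits agree: lean about 0.09 rad (limit 0.17), underside at about 44 mm, and only the nest's weight on the wrist. Handing in.

```bash
python3 -c "
from cell import robot
print(robot.get_state()['t'],abs(robot.get_state()['qvel']).max());print(robot.finish_job())"
```

```text
22.4 0.0018918856176475406
the job is handed in; nothing more can be done
None
```

I handed the job in at 22.4 s with the nest free and held above its pocket. The job reports no verdict, so the numbers below are my own last checks.

**What I did:** I turned the clamp knob about 1.53 rad counter-clockwise. I then gripped the grey nest by its post and rocked it away from the clamp, towards it and away again. It came free on the way back, and I lifted it clear.

**Last checks:**
- **Clamp:** the toe still points along the fixture's -x in the last pictures, well off the nest.
- **Position:** the nest's underside is about 44 mm above the bench. Its middle is within about 3 mm of the pocket centre along the fixture's y and about 1 mm along x.
- **Hold:** the wrist carries only 2 to 3.5 N, about the nest's weight. There is no sideways force, and the arm is still.
- **Bystanders:** the arm went nowhere near them. The flux bottle and both barrels look unmoved in the pictures. I did not measure them or the tray again at the end.

**What was off:**
- **Slip:** the post slipped an estimated 4 mm down in the pads during the pull, so I raised the nest another 6 mm and measured again.
- **Lean:** the nest is not perfectly upright. It leans about 0.07 to 0.10 rad away from the clamp, give or take 0.03, against a limit of 0.17. I left it rather than risk touching the fixture again.

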